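# Set up a laboratory balance for its calibration check

## Task

Get the balance ready for its calibration check: the large steel weight has toppled over, so first stand it upright on the bench and let go of it, then lift it again and stand it gently on the balance pan and let go. Then lower the hinged clear lid of the draught shield fully shut, and last of all slide the selector on the front of the balance all the way to its left-hand end stop. Leave the two bottles, the white cap and the spoon where they are.

Things in the scene. Friction and masses are not known exactly. Their poses are not given: they have to be found in the camera images.
- balance: White balance fixed to the bench, housing 320 (x) by 210 (y) by 50 mm high. Origin: centre of its underside; x to its rear, away from the robot, y to its left, z up. Its rear part carries a draught shield with 4 mm walls (three clear, the rear one white), outside x -25 to 145 mm, y -85 to 85 mm, rim at z 150 mm. The front deck (x -160 to -25 mm) is flat at z 50 mm.
- pan (a point): Centre of the top face of the round steel pan (90 mm diameter), inside the draught shield, at (60, 0, 62) mm in the balance's frame; the shield's rim is 88 mm above it.
- lid_axis (a point): Middle of the lid's hinge line, at (60, 88, 151) mm in the balance's frame; the line runs along the balance's x on the left (+y) rim of the shield.
- lid (a joint): Opening angle of the lid, 0 = shut flat on the rim, 1.6 = stop, just past upright. Clear plate 170 x 170 x 5 mm (0.18 kg) with grey edging, hinged on the left rim, so its free edge is to the right and swings up; a stiff hinge holds it at any angle (about 2 N at the free edge moves it).
- lid_tab (a point): Centre of the upper (outer) face of the grey tab, 60 x 22 x 5 mm, that stands out in the lid's plane from the middle of its free edge, 181 mm from the hinge line. Its z axis is the lid's outward normal (up when shut).
- selector (a joint): Travel of the selector in m: 0 = right-hand end, 0.090 = left-hand end stop. It slides along the balance's +y with about 4 N of friction and stays where it is left.
- selector_top (a point): Centre of the top of the selector's grip, a grey block 26 mm (balance x) by 14 mm (balance y), its top 28 mm above the deck. Slot along y at x = -95 mm in the balance's frame; grip centre from y = -45 mm (travel 0) to +45 mm (end stop). Grey marks 5 mm high at the slot's ends do not obstruct.
- weight: Large plain steel weight, about 0.5 kg, with a knob, 74 mm long. Origin: centre of its foot face; x runs along its axis from foot to knob. Octagonal body 40 mm across flats from 0 to 45 mm, neck 16 mm diameter to 55 mm, round knob 24 mm diameter from 55 to 74 mm. At first it lies on one of its flats on the bench.
- bottle_a: Amber bottle with a black cap, 60 mm diameter, 115 mm high; origin at the centre of its foot. Leave alone.
- bottle_b: Second amber bottle, the same. Leave alone.
- cap: White screw cap lying on the bench, 52 mm diameter, 14 mm high; origin at the centre of its underside. Leave alone.
- spatula: Sampling spoon with a wooden handle lying on the bench left of the balance, about 200 mm long. Leave alone.
There are look-alikes about, which are no part of the job. Several things have the shape of the weight; the one meant has the colours described above.

How it is judged:
By the outcome, as a careful person would: the job done as asked, in the order asked, and still so for the second after the job is handed in, with the robot touching nothing.
It also fails if it takes over 72 s, if anything falls off the work surface, if the arm or the gripper's body presses on something with over 40 N, if the wrist force passes 120 N, or if a joint passes its speed limit or range.

## Robot

A 6-joint arm with a two-finger parallel gripper is mounted at the origin on the work surface. World frame = base frame: x ahead of the robot, y to its left, z up, the work surface at z = 0. Lengths are in m, angles in rad, forces in N, time in s.
With the tool pointing down it reaches from about 0.3 to 0.875 m from the base axis. Payload 4.2 kg.
Tool frame: the origin (TCP) lies between the finger pads; the fingertips stand 14 mm ahead of it and the grasp point (between the pads) lies 5 mm behind it (env.nose_length is the distance from the TCP to the fingertips, in m); z points along the fingers, y is the line along which they close (so a half turn about z gives the same grasp; the last joint's range is limited). The gripper opens to 85 mm and grips with 20 to 120 N. Pads are 22 mm wide; open, the fingers measure 114 mm over their backs; the gripper's body (76 mm by 85 mm) begins 54 mm behind the grasp point. The pads swing forward as they close: fully open they stand 13 mm farther back than shut.
Start: joints at [1.239, 0.32, 1.565, -0, 1.257, -0.02], TCP at [0.176, 0.547, 0.245] pointing down, gripper open.
Joint ranges: [-3.11, 3.11], [-0.84, 2.01], [0.21, 2.61], [-1.34, 4.49], [0.05, 2.63], [-2.56, 2.56]. Speed limits (rad/s): [2.57, 2.57, 3.14, 3.14, 3.14, 3.14].

## Interface

Orientations are given as [roll, pitch, yaw] about the fixed x, y, z axes, in that order (R = Rz(yaw) Ry(pitch) Rx(roll)).
In Python, from station import env gives the robot as it stands.
- The arm moves only by the tool play_rows, never from a script. Its argument "series" is a list of rows, each a list of 5 numbers: the shift along the world's x, y, z normalised to -1 to 1, where 1 is 0.3 m, then the turn about the world's z normalised to -1 to 1, where 1 is pi rad, then the opening, from 0 (shut) to 1 (fully open). A call has 1 to 10 rows; each row is the pose to reach, as a shift and turn from the pose commanded when the call began, turning the shorter way round; what a row does not reach only later rows make up. A row lasts 1/12 s, in which the tool goes at most 41.7 mm and 7.16 degrees, less where a joint would pass 70% of its speed; a pose out of reach is approached as far as the arm can. A call with a number of a shift or a turn outside -1 to 1 is refused whole. A call with a gripper value outside its range is refused whole. The fingers move at their own pace and stop on an object; the grip force is fixed at half the most. Time passes only in rows, so rows that repeat a pose let the fingers close. It gives the time, the measured TCP pose, the force, the opening and the grip force at its end, in the units of the state.
- env.observe(): the state, without advancing time (a new reading comes with each control period).
- env.read_camera(name): name is "side" or "top" or "wrist"; returns a dict with "img" (420x560x3 uint8, blue, green, red), "K" (3x3 intrinsics, pixels), "R" (3x3) and "t" (3): a world point X has camera coordinates R X + t; the wrist camera has in their place "tool_from_camera" (4x4, takes a point from camera to tool coordinates, whose origin is the TCP and whose axes are the flange's). Camera axes: x right, y down, z forward; pixel columns grow to the right and rows downward; lengths in m; the calibration is good to about 2 mm. A picture is of the moment at which its call begins: read the wrist's pose just before it. There is no depth.
- env.sign_off(): hands the job in; it is judged then, once.
The state is a dict: "clock": time; "qpos": joint angles; "joint_vel": joint speeds; "tau": joint torques, N m; "tool_pos": TCP position; "ee_rot": TCP orientation; "wrist_force": force on the tool from outside, world axes, zero at the start; "wrist_torque": the same for the moment, N m; "width": finger opening in m; "finger_force": force on a finger pad.
Only numpy, scipy, OpenCV 4.12 (cv2) and the standard library are available. Lean on these libraries where they do the work, as an engineer would, in place of code of your own. Each camera call takes 0.05 s, during which the arm holds its last target. There are 200 camera calls.

## Working session

There is one attempt and no reset: what is moved stays moved. The work goes in short steps, Python scripts to look and compute and a tool call to move; the robot and the scene stay as the last step left them, time stands still between calls to the robot, and variables do not carry over. Pictures are saved under pics/ and viewed, at most 10 in all, crops included, and the job is handed in when it is done.

Besides the shell and the picture viewer there is one more tool, called after ">>>" by a JSON object that holds its "name" and its "arguments", one argument or row to a line. play_rows: Moves the arm, as the interface text tells. Its arguments: {"type":"object","properties":{"series":{"type":"array"}},"required":["series"]}

```bash
mkdir -p pics; ls; python3 - <<'E'
from station import env
import cv2,numpy as np
print(env.observe())
for n in("side","top","wrist"):
    c=env.read_camera(n); cv2.imwrite(f"pics/{n}0.png",c["img"]); np.savez(f"{n}0.npz",**c)
    print(n,{k:np.round(v,3).tolist() for k,v in c.items() if k!="img"})
E
```

```text
pics
{'clock': 0.0, 'qpos': array([ 1.23900901e+00,  3.20273774e-01,  1.56567921e+00, -2.18642135e-05,
        1.25739330e+00, -1.99895834e-02]), 'joint_vel': array([ 1.35295785e-03,  1.22886461e-04,  1.66006891e-03,  4.38862503e-05,
       -1.88043447e-03,  4.77025789e-04]), 'tau': array([ 2.66841620e-03, -4.15530968e+01, -2.34165931e+01,  1.35977293e-04,
        8.37681466e-03,  1.29706550e-05]), 'tool_pos': array([0.17624465, 0.54684671, 0.24449258]), 'ee_rot': array([-3.13983895e+00, -1.42689125e-05,  2.82980167e+00]), 'wrist_force': array([ 0.55215949, -0.63036772, -0.31778149]), 'wrist_torque': array([ 0.02979057, -0.00234211,  0.02464577]), 'finger_force': 0.0, 'width': 0.08525061383327383}
side {'K': [[402.513, 0.0, 278.628], [0.0, 402.513, 215.89], [0.0, 0.0, 1.0]], 'R': [[0.997, -0.07, -0.015], [-0.055, -0.625, -0.779], [0.045, 0.777, -0.627]], 't': [-0.592, 0.138, 1.036]}
top {'K': [[478.673, 0.0, 278.001], [0.0, 478.673, 212.937], [0.0, 0.0, 1.0]], 'R': [[0.026, -1.0, -0.003], [-0.995, -0.026, -0.096], [0.096, 0.005, -0.995]], 't': [-0.011, 0.581, 1.315]}
wrist {'K': [[309.973, 0.0, 279.999], [0.0, 309.973, 210.695], [0.0, 0.0, 1.0]], 'tool_from_camera': [[0.001, -0.949, -0.314, 0.081], [1.0, 0.001, -0.0, -0.0], [0.001, -0.314, 0.949, -0.13], [0.0, 0.0, 0.0, 1.0]]}
```

View pics/side0.png

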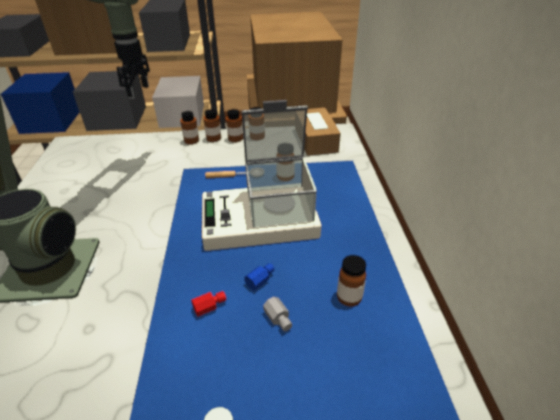

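View pics/top0.png

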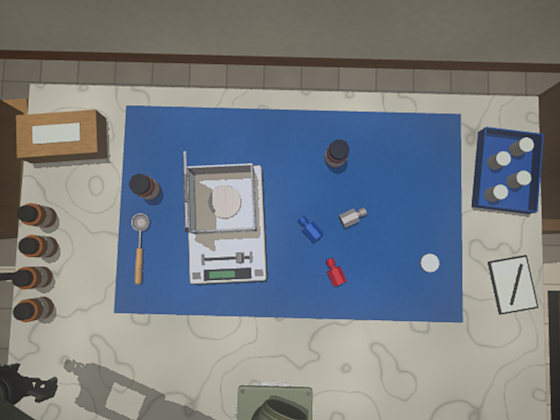

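The side view shows the steel/grey weight at (278,313), a blue one at (260,276) and a red one at (208,302). In the top view they are at (352,217), (311,230) and (335,272). The balance is at top (226,222) with its lid upright on the left. Only the bare-steel one fits "plain steel", so I'll confirm it in an enlarged crop and measure.

```bash
cat > h.py <<'E'
import numpy as np,cv2
from scipy.spatial.transform import Rotation as Ro
def load(f): return dict(np.load(f))
def cam(c,tp=None,rot=None):
    if "R" in c: R=c["R"].astype(float);return R.T,-R.T@c["t"]
    M=np.eye(4);M[:3,:3]=Ro.from_euler("xyz",rot).as_matrix();M[:3,3]=tp
    M=M@c["tool_from_camera"];return M[:3,:3],M[:3,3]
def ray(c,uv,pose=(None,None)):
    A,o=cam(c,*pose);d=A@np.linalg.inv(c["K"])@np.array([uv[0],uv[1],1.]);return o,d/np.linalg.norm(d)
def plane(c,uv,z,pose=(None,None)):
    o,d=ray(c,uv,pose);return o+d*(z-o[2])/d[2]
def tri(r1,r2):
    (a,d),(b,e)=r1,r2
    s=np.linalg.lstsq(np.c_[d,-e],b-a,rcond=None)[0]
    p,q=a+s[0]*d,b+s[1]*e;return (p+q)/2,np.linalg.norm(p-q)
def proj(c,X,pose=(None,None)):
    A,o=cam(c,*pose);v=c["K"]@(A.T@(np.array(X)-o));return v[:2]/v[2]
E
python3 - <<'E'
from h import *
t=load("top0.npz");s=load("side0.npz")
a=cv2.resize(t["img"][185:295,285:385],None,fx=4,fy=4,interpolation=2)
b=cv2.resize(s["img"][250:340,180:300],None,fx=3.2,fy=3.2,interpolation=2)
o=np.zeros((440,790,3),np.uint8);o[:,:400]=a;o[:b.shape[0],404:404+b.shape[1]]=b;cv2.imwrite("pics/crop1.png",o)
for n,c,roi in(("top",t,(325,195,385,240)),("side",s,(250,285,305,340))):
    x0,y0,x1,y1=roi;h=cv2.cvtColor(c["img"],cv2.COLOR_BGR2HSV)[y0:y1,x0:x1]
    m=((h[...,1]<110)).astype(np.uint8)
    k,l,st,ce=cv2.connectedComponentsWithStats(m);i=1+st[1:,4].argmax()
    cnt=cv2.findContours((l==i).astype(np.uint8),0,2)[0][0]
    print(n,st[i],ce[i]+[x0,y0],cv2.minAreaRect(cnt+np.array([x0,y0])))
# balance housing: whitish in top view
h=cv2.cvtColor(t["img"],cv2.COLOR_BGR2HSV)
m=np.zeros(h.shape[:2],np.uint8);m[150:290,180:275]=(h[150:290,180:275,1]<90)
cnt=max(cv2.findContours(m,0,2)[0],key=cv2.contourArea)
print(cv2.minAreaRect(cnt),cv2.approxPolyDP(cnt,4,True).reshape(-1,2).tolist())
# circle / cap
o=cv2.resize(t["img"][145:290,175:275],None,fx=5.5,fy=4.1,interpolation=2)
o=cv2.resize(t["img"][145:290,175:275],None,fx=4.1,fy=4.1,interpolation=2);cv2.imwrite("pics/bal.png",o)
E
```

```text
top [ 14  12  28  21 345] [351.57971014 216.45507246] ((353.1000061035156, 215.79998779296875), (15.086094856262207, 27.44831085205078), 65.224853515625)
side [ 13  11  29  35 610] [277.3        312.65409836] ((278.1200256347656, 313.6600341796875), (36.80000305175781, 20.200002670288086), 53.13010025024414)
((223.72499084472656, 215.81219482421875), (133.11302185058594, 80.27630615234375), 87.45519256591797) [[183, 151], [190, 283], [266, 279], [260, 165], [187, 166]]
```

View pics/crop1.png

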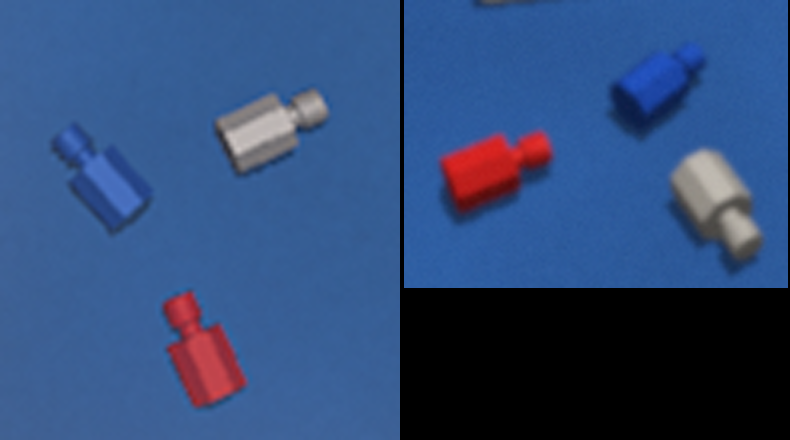

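View pics/bal.png

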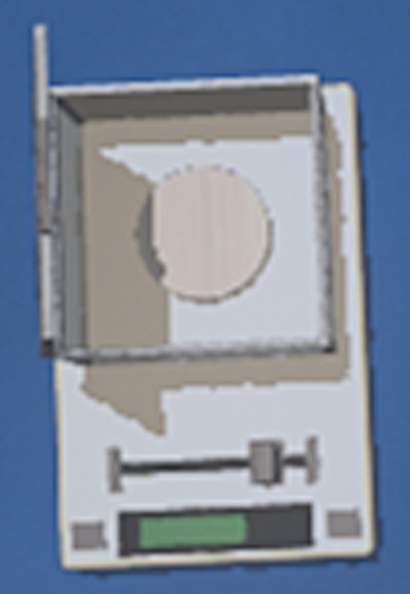

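The crop confirms the bare-steel weight, with its foot toward the upper left in the side view and its knob at top px (362,212). The blue and red ones are decoys. In the balance crop, the pan is at top px (226.2,201.8), the selector at (239.9,257.4), and the slot marks at (203,259) and (251,257).

```bash
python3 - <<'E'
from h import *
np.set_printoptions(precision=4,suppress=True)
t=load("top0.npz");s=load("side0.npz")
P=lambda x,y:(175+x/4.1,145+y/4.1)
pan=plane(t,P(210,233),.062);L=plane(t,P(115,468),.055);R=plane(t,P(312,460),.055)
print("pan",pan,"marks",L,R,np.linalg.norm(L-R),"sel",plane(t,P(266,461),.078))
d=L-R;print("yaw of +y from marks",np.degrees(np.arctan2(-d[0],d[1])))
m=(L+R)/2; v=pan-m;print("mid->pan",v[:2],np.linalg.norm(v[:2]),"yaw",np.degrees(np.arctan2(v[1],v[0])))
fl=plane(t,P(62,565),.0),plane(t,P(372,553),.0),plane(t,P(352,85),.05);print("corners",fl)
# side: pan proj, weight
print("pan proj in side",proj(s,pan),"sel",proj(s,plane(t,P(266,461),.078)))
Q=lambda x,y:(285+x/4,185+y/4)
foot=plane(t,Q(229,140),.025);knob=plane(t,Q(313,107),.028)
print("top foot/knob z.02",foot,knob,np.linalg.norm(foot-knob))
S=lambda x,y:(180+(x-404)/3.2,250+y/3.2)
# knob centre and body centre triangulated
print("knob",tri(ray(t,Q(311,108)),ray(s,S(741,231))),"body",tri(ray(t,Q(257,134)),ray(s,S(711,193))))
E
```

```text
pan [0.6047 0.1465 0.062 ] marks [0.4467 0.2047 0.055 ] [0.4554 0.0739 0.055 ] 0.13107189366622085 sel [0.4539 0.1026 0.078 ]
yaw of +y from marks 3.832035400261273
mid->pan [0.1537 0.0072] 0.15384505852591482 yaw 2.695314671497721
corners (array([0.379 , 0.2472, 0.    ]), array([0.3929, 0.0337, 0.    ]), array([0.7099, 0.0551, 0.05  ]))
pan proj in side [278.7059 203.4603] sel [224.0915 211.5236]
top foot/knob z.02 [ 0.5663 -0.1769  0.025 ] [ 0.5908 -0.2351  0.028 ] 0.06321015080217489
knob (array([ 0.5908, -0.2334,  0.03  ]), np.float64(0.001902425709664424)) body (array([ 0.5724, -0.1965,  0.0249]), np.float64(0.002889729535411322))
```

>>> {"name": "play_rows", "arguments": {
  "series": [
    [0.5,-1,0.1,-0.13,1],
    [0.5,-1,0.1,-0.13,1],
    [0.5,-1,0.1,-0.13,1],
    [0.5,-1,0.1,-0.13,1],
    [0.5,-1,0.1,-0.13,1],
    [0.5,-1,0.1,-0.13,1],
    [0.5,-1,0.1,-0.13,1],
    [0.5,-1,0.1,-0.13,1],
    [0.5,-1,0.1,-0.13,1]
  ]
}}

```text
clock: 0.9
tool_pos: [0.3284, 0.2423, 0.2759]
ee_rot: [-3.141, 0.003, 2.415]
wrist_force: [-0.5, 1.1, -0.2]
width: 0.0852
finger_force: 0.0
```

>>> {"name": "play_rows", "arguments": {
  "series": [
    [0.5,-1,-0.0,-0.14,1],
    [0.5,-1,-0.0,-0.14,1],
    [0.5,-1,-0.0,-0.14,1],
    [0.5,-1,-0.0,-0.14,1],
    [0.5,-1,-0.0,-0.14,1],
    [0.5,-1,-0.0,-0.14,1],
    [0.5,-1,-0.0,-0.14,1],
    [0.5,-1,-0.0,-0.14,1],
    [0.5,-1,-0.0,-0.14,1]
  ]
}}

```text
clock: 1.65
tool_pos: [0.4792, -0.0579, 0.2748]
ee_rot: [3.141, 0.003, 1.976]
wrist_force: [0.1, 0.0, 0.7]
width: 0.0857
finger_force: 0.0
```

>>> {"name": "play_rows", "arguments": {
  "series": [
    [0.37,-0.53,-0.5,0,1],
    [0.37,-0.53,-0.5,0,1],
    [0.37,-0.53,-0.5,0,1],
    [0.37,-0.53,-0.5,0,1],
    [0.37,-0.53,-0.5,0,1],
    [0.37,-0.53,-0.5,0,1],
    [0.37,-0.53,-0.5,0,1],
    [0.37,-0.53,-0.5,0,1]
  ]
}}

```text
clock: 2.32
tool_pos: [0.5869, -0.2116, 0.1227]
ee_rot: [-3.138, -0.004, 1.98]
wrist_force: [0.1, -0.1, 0.6]
width: 0.0856
finger_force: 0.0
```

```bash
cat > wr.py <<'E'
from h import *
from station import env
import sys
n=sys.argv[1];o=env.observe();c=env.read_camera("wrist")
np.savez(n+".npz",tp=o["tool_pos"],rot=o["ee_rot"],**c);cv2.imwrite(f"pics/{n}.png",c["img"])
print(o["clock"],o["tool_pos"],o["ee_rot"],o["qpos"])
E
python3 wr.py w1
```

```text
2.3167 [ 0.58694218 -0.21155941  0.12274477] [-3.13843452 -0.00372019  1.98013   ] [-3.64602380e-01  4.92319223e-01  1.61490490e+00  5.25673768e-04
  1.03922742e+00 -7.74209484e-01]
```

View pics/w1.png

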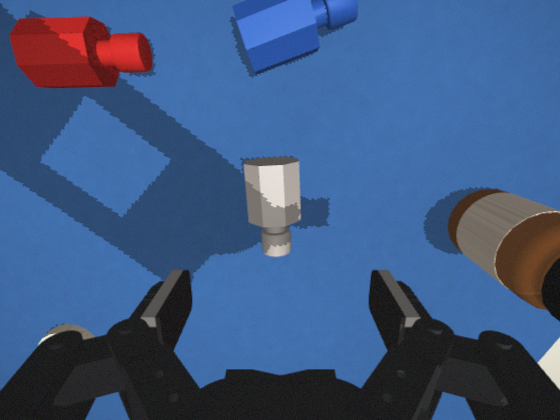

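The wrist view shows the steel weight with its foot edge at about (272,157) and its knob at about (276.5,244), roughly lined up with the fingers' centre column. Red and blue lie beyond it.

```bash
python3 - <<'E'
from h import *
np.set_printoptions(precision=4,suppress=True)
w=load("w1.npz");p=(w["tp"],w["rot"]);t=load("top0.npz")
g=cv2.cvtColor(w["img"],cv2.COLOR_BGR2HSV)
m=np.zeros(g.shape[:2],np.uint8);m[140:262,235:310]=g[140:262,235:310,1]<110
for r in range(152,262,6):
    c=np.where(m[r])[0]
    if len(c):print(r,c.min(),c.max(),plane(w,((c.min()+c.max())/2,r),.02,p)[:2],np.linalg.norm(plane(w,(c.min(),r),.02,p)-plane(w,(c.max()+1,r),.02,p)).round(4))
for n,px,z in(("foot z.04",(272,158),.04),("knob end z.02",(276,255),.01),("body/neck z.04",(274,225),.04),("knob",(276.5,243),.028)):
    X=plane(w,px,z,p);print(n,X,"top px",proj(t,X))
Q=lambda x,y:(285+x/4,185+y/4)
print("knob top centre tri",tri(ray(w,(276.5,241),p),ray(t,Q(310,107))))
print("foot top edge tri",tri(ray(w,(272,158),p),ray(t,Q(226,134))))
E
```

```text
158 257 297 [ 0.5656 -0.1708] 0.0308
164 243 299 [ 0.5633 -0.1768] 0.043
170 244 299 [ 0.5654 -0.1809] 0.0425
176 244 299 [ 0.5672 -0.1851] 0.0428
182 245 299 [ 0.5694 -0.1893] 0.0423
188 245 299 [ 0.5712 -0.1936] 0.0426
194 246 300 [ 0.5738 -0.1977] 0.0428
200 246 300 [ 0.5757 -0.2022] 0.0431
206 247 300 [ 0.578  -0.2066] 0.0426
212 247 300 [ 0.58   -0.2112] 0.0428
218 248 300 [ 0.5823 -0.2157] 0.0423
224 253 290 [ 0.5825 -0.2212] 0.0305
230 261 289 [ 0.5871 -0.2248] 0.0235
236 261 290 [ 0.5895 -0.2295] 0.0244
242 261 290 [ 0.5916 -0.2343] 0.0246
248 262 290 [ 0.5941 -0.2391] 0.0239
254 265 286 [ 0.5959 -0.2443] 0.0183
foot z.04 [ 0.5615 -0.1694  0.04  ] top px [340.2048 221.1771]
knob end z.02 [ 0.5985 -0.2496  0.01  ] top px [367.2539 209.8189]
body/neck z.04 [ 0.5821 -0.214   0.04  ] top px [356.3644 214.2255]
knob [ 0.5914 -0.2315  0.028 ] top px [361.9582 211.4765]
knob top centre tri (array([ 0.5924, -0.2351,  0.0156]), np.float64(0.0007606061646881149))
foot top edge tri (array([ 0.5594, -0.1576,  0.1374]), np.float64(0.005816712047674856))
```

>>> {"name": "play_rows", "arguments": {
  "series": [
    [0.028,-0.098,-0.2,0.015,0.8],
    [0.028,-0.098,-0.3,0.015,0.7],
    [0.028,-0.098,-0.349,0.015,0.6],
    [0.028,-0.098,-0.349,0.015,0.5],
    [0.028,-0.098,-0.349,0.015,0],
    [0.028,-0.098,-0.349,0.015,0],
    [0.028,-0.098,-0.349,0.015,0],
    [0.028,-0.098,-0.349,0.015,0],
    [0.028,-0.098,-0.349,0.015,0],
    [0.028,-0.098,-0.349,0.015,0]
  ]
}}

```text
clock: 3.2
tool_pos: [0.597, -0.2411, 0.0226]
ee_rot: [3.139, 0.002, 2.029]
wrist_force: [1.4, 1.7, 4.3]
width: 0.0212
finger_force: 59.2
```

>>> {"name": "play_rows", "arguments": {
  "series": [
    [-0.004,0.007,0.02,0,0],
    [-0.007,0.015,0.038,0,0],
    [-0.011,0.023,0.057,0,0],
    [-0.016,0.033,0.074,0,0],
    [-0.022,0.045,0.09,0,0],
    [-0.028,0.058,0.106,0,0],
    [-0.028,0.058,0.106,0,0]
  ]
}}

```text
clock: 3.78
tool_pos: [0.5873, -0.223, 0.0535]
ee_rot: [3.141, 0.0, 2.029]
wrist_force: [0.2, 0.2, -4.0]
width: 0.0214
finger_force: 58.9
```

```bash
cat > vw.py <<'E'
from h import *
from station import env
import sys
n,roi1,roi2=sys.argv[1],eval(sys.argv[2]),eval(sys.argv[3])
o=np.zeros((420,800,3),np.uint8)
for i,(k,(x0,y0,x1,y1)) in enumerate((("side",roi1),("wrist",roi2))):
    st=env.observe();c=env.read_camera(k);np.savez(f"{n}_{k}.npz",tp=st["tool_pos"],rot=st["ee_rot"],**c)
    a=c["img"][y0:y1,x0:x1];f=min(398/a.shape[1],420/a.shape[0]);a=cv2.resize(a,None,fx=f,fy=f,interpolation=2)
    o[:a.shape[0],i*400:i*400+a.shape[1]]=a;print(k,"scale",f)
cv2.imwrite(f"pics/{n}.png",o)
E
python3 vw.py v1 "(220,230,340,350)" "(80,120,480,420)"
```

```text
side scale 3.316666666666667
wrist scale 0.995
```

View pics/v1.png

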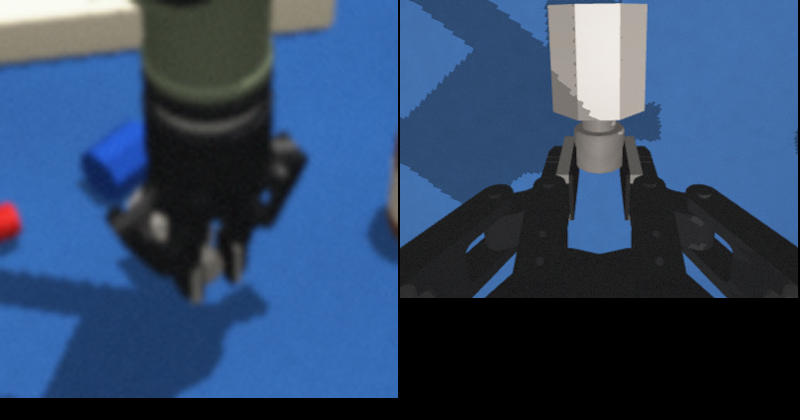

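The weight is held level by the knob, with the body at right-panel (600,60), so pad friction keeps it from swinging. I'll test whether a commanded width near the actual one eases the grip.

>>> {"name": "play_rows", "arguments": {
  "series": [
    [0,0,0,0,0.22],
    [0,0,0,0,0.22]
  ]
}}

```text
clock: 4.05
tool_pos: [0.5873, -0.2238, 0.0521]
ee_rot: [-3.141, -0.0, 2.029]
wrist_force: [-0.4, 1.1, -3.6]
width: 0.0213
finger_force: 58.9
```

>>> {"name": "play_rows", "arguments": {
  "series": [
    [0,0,0,0,0.25],
    [0,0,0,0,0.25]
  ]
}}

```text
clock: 4.22
tool_pos: [0.5873, -0.2238, 0.0522]
ee_rot: [-3.141, -0.0, 2.029]
wrist_force: [-0.2, -0.1, -3.3]
width: 0.0213
finger_force: 50.7
```

>>> {"name": "play_rows", "arguments": {
  "series": [
    [0,0,0,0,0.265],
    [0,0,0,0,0.265]
  ]
}}

```text
clock: 4.38
tool_pos: [0.5873, -0.2236, 0.0523]
ee_rot: [-3.141, -0.001, 2.028]
wrist_force: [-0.4, 0.3, -2.3]
width: 0.0232
finger_force: 23.9
```

>>> {"name": "play_rows", "arguments": {
  "series": [
    [0,0,0,0,0.28],
    [0,0,0,0,0.28]
  ]
}}

```text
clock: 4.55
tool_pos: [0.5876, -0.2238, 0.0528]
ee_rot: [3.141, 0.0, 2.029]
wrist_force: [0.2, -0.7, -1.9]
width: 0.0242
finger_force: 0.9
```

Below 0.28 the grip force is graded, and the weight now seems to be swinging onto its foot. I'll lift with a light grip so that it hangs.

>>> {"name": "play_rows", "arguments": {
  "series": [
    [0,0,0,0,0.268],
    [0,0,0,0,0.268],
    [-0.015,0.03,0.03,0,0.268],
    [-0.03,0.06,0.06,0,0.268],
    [-0.045,0.09,0.09,0,0.268],
    [-0.06,0.12,0.12,0,0.268],
    [-0.06,0.12,0.12,0,0.268]
  ]
}}

```text
clock: 5.13
tool_pos: [0.5689, -0.1856, 0.0908]
ee_rot: [3.14, 0.0, 2.03]
wrist_force: [0.4, 0.6, -3.4]
width: 0.0231
finger_force: 13.3
```

```bash
python3 vw.py v2 "(220,230,340,350)" "(80,0,480,420)"
```

```text
side scale 3.316666666666667
wrist scale 0.995
```

View pics/v2.png

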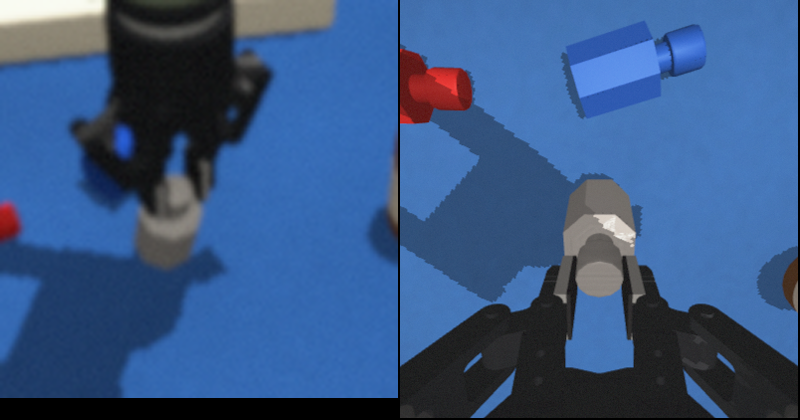

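Right panel: the weight hangs nearly upright, knob end at (600,275) and body below it. I'll loosen slightly to let it settle, then lower it to the bench.

>>> {"name": "play_rows", "arguments": {
  "series": [
    [0,0,-0.02,0,0.273],
    [0,0,-0.02,0,0.273],
    [-0.002,0.004,-0.03,0,0.273],
    [-0.004,0.008,-0.04,0,0.273],
    [-0.005,0.011,-0.05,0,0.273],
    [-0.005,0.011,-0.06,0,0.273],
    [-0.005,0.011,-0.06,0,0.273]
  ]
}}

```text
clock: 5.82
tool_pos: [0.5695, -0.1848, 0.0732]
ee_rot: [3.138, 0.003, 2.028]
wrist_force: [-2.3, 1.8, 13.2]
width: 0.0233
finger_force: 13.2
```

>>> {"name": "play_rows", "arguments": {
  "series": [
    [0,0,0.005,0,0.276],
    [0,0,0.005,0,0.28],
    [0,0,0.005,0,0.285],
    [0,0,0.005,0,0.3],
    [0,0,0.005,0,0.5],
    [0,0,0.005,0,0.6],
    [0,0,0.005,0,0.6]
  ]
}}

```text
clock: 6.4
tool_pos: [0.5679, -0.1845, 0.0716]
ee_rot: [-3.141, -0.0, 2.029]
wrist_force: [-0.5, -0.3, 0.4]
width: 0.0514
finger_force: 0.0
```

>>> {"name": "play_rows", "arguments": {
  "series": [
    [0,0,0.1,0,0.7],
    [0,0,0.2,0,0.8],
    [0,0,0.3,0,0.8],
    [0,0,0.3,0,0.8]
  ]
}}

```text
clock: 6.73
tool_pos: [0.5713, -0.1856, 0.1681]
ee_rot: [3.133, 0.009, 2.029]
wrist_force: [0.4, -1.3, 1.2]
width: 0.0679
finger_force: 0.0
```

```bash
python3 vw.py v3 "(220,230,340,350)" "(80,0,480,420)"; python3 -c "
import numpy as np;d=np.load('v3_wrist.npz');print(d['tp'],d['rot'])"
```

```text
side scale 3.316666666666667
wrist scale 0.995
[ 0.56991939 -0.18511377  0.16540782] [3.13611191 0.0054757  2.02870725]
```

View pics/v3.png

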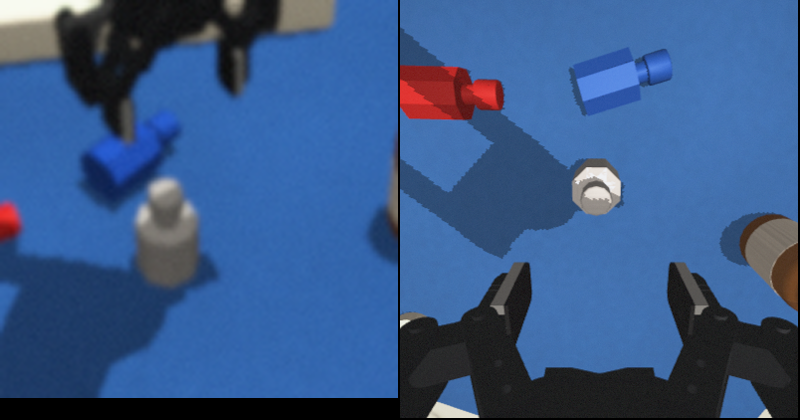

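The weight stands upright: knob top at left-panel (165,185) and right-panel (597,196).

```bash
python3 - <<'E'
from h import *
np.set_printoptions(precision=4,suppress=True)
w=load("v3_wrist.npz");s=load("v3_side.npz");p=(w["tp"],w["rot"])
u=(278,196)
print(plane(w,u,.074,p),tri(ray(w,u,p),ray(s,(269.7,285.8))))
g=cv2.cvtColor(w["img"],cv2.COLOR_BGR2HSV);m=np.zeros(g.shape[:2],np.uint8);m[150:225,240:315]=g[150:225,240:315,1]<100
for r in range(156,220,6):
    c=np.where(m[r])[0]
    if len(c):print(r,c.min(),c.max())
E
```

```text
[ 0.5601 -0.1691  0.074 ] (array([ 0.5615, -0.1686,  0.0756]), np.float64(0.0029959132698850147))
162 266 289
168 260 294
174 255 298
180 253 300
186 253 301
192 253 301
198 253 301
204 256 298
210 262 292
216 275 279
```

>>> {"name": "play_rows", "arguments": {
  "series": [
    [-0.031,0.054,-0.05,0,0.8],
    [-0.031,0.054,-0.15,0,0.8],
    [-0.031,0.054,-0.25,0,0.7],
    [-0.031,0.054,-0.31,0,0.7],
    [-0.031,0.054,-0.338,0,0.6],
    [-0.031,0.054,-0.338,0,0.5],
    [-0.031,0.054,-0.338,0,0.3],
    [-0.031,0.054,-0.338,0,0],
    [-0.031,0.054,-0.338,0,0],
    [-0.031,0.054,-0.338,0,0]
  ]
}}

```text
clock: 7.67
tool_pos: [0.559, -0.1684, 0.0613]
ee_rot: [3.14, 0.001, 2.029]
wrist_force: [0.3, -0.1, -1.3]
width: 0.0219
finger_force: 59.0
```

>>> {"name": "play_rows", "arguments": {
  "series": [
    [0,0,0,0,0],
    [0,0,0,0,0]
  ]
}}

```text
clock: 7.83
tool_pos: [0.559, -0.1684, 0.0613]
ee_rot: [3.141, 0.001, 2.029]
wrist_force: [-0.1, -0.4, 0.9]
width: 0.0222
finger_force: 59.0
```

>>> {"name": "play_rows", "arguments": {
  "series": [
    [0,0,0.05,0,0],
    [0,0,0.15,0,0],
    [0,0,0.25,0,0],
    [0,0,0.36,0,0],
    [0,0,0.47,0,0],
    [0,0,0.58,0,0],
    [0,0,0.67,0,0],
    [0,0,0.7,0,0],
    [0,0,0.7,0,0]
  ]
}}

```text
clock: 8.58
tool_pos: [0.5594, -0.1685, 0.2728]
ee_rot: [3.138, 0.003, 2.029]
wrist_force: [-0.1, 0.3, -3.9]
width: 0.0221
finger_force: 59.7
```

>>> {"name": "play_rows", "arguments": {
  "series": [
    [0.01,0.05,0,0,0],
    [0.02,0.13,0,0,0],
    [0.03,0.23,0,0,0],
    [0.05,0.33,0,0,0],
    [0.06,0.43,0,0,0],
    [0.08,0.54,0,0,0],
    [0.1,0.65,0,0,0],
    [0.12,0.76,0,0,0],
    [0.14,0.84,0,0,0],
    [0.15,0.88,0,0,0]
  ]
}}

```text
clock: 9.42
tool_pos: [0.6028, 0.0989, 0.267]
ee_rot: [-3.137, -0.003, 2.031]
wrist_force: [1.3, -1.2, -3.6]
width: 0.0219
finger_force: 59.5
```

```bash
python3 vw.py v4 "(180,80,340,250)" "(0,0,560,420)"; python3 - <<'E'
from h import *
np.set_printoptions(precision=4,suppress=True)
w=load("v4_wrist.npz");p=(w["tp"],w["rot"]);print(p,"pan expected px",proj(w,(.6047,.1465,.062),p))
E
```

```text
side scale 2.4705882352941178
wrist scale 0.7107142857142857
(array([0.6032, 0.0998, 0.2672]), array([-3.1382, -0.0037,  2.032 ])) pan expected px [302.147  148.0931]
```

View pics/v4.png

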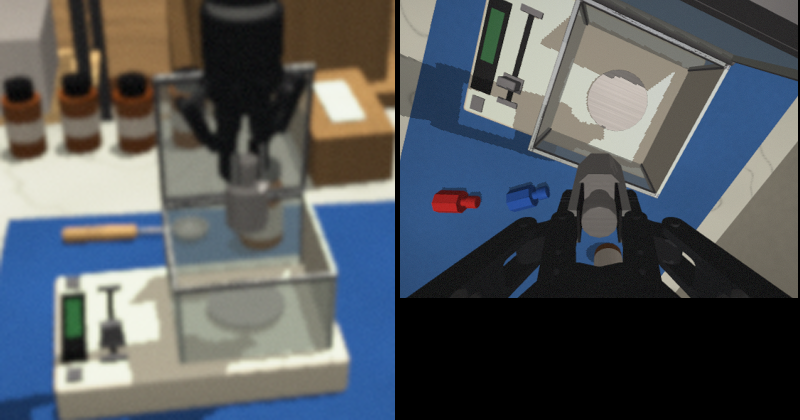

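The pan appears at right-panel (616,100), within a few mm of prediction, and the side view agrees with it at (279,203). The weight hangs upright, so I'll move over the pan and lower it.

>>> {"name": "play_rows", "arguments": {
  "series": [
    [0,0.05,0,0,0],
    [0,0.11,0,0,0],
    [0.003,0.158,0,0,0],
    [0.003,0.158,0,0,0],
    [0.003,0.158,-0.08,0,0],
    [0.003,0.158,-0.18,0,0],
    [0.003,0.158,-0.28,0,0],
    [0.003,0.158,-0.37,0,0],
    [0.003,0.158,-0.42,0,0],
    [0.003,0.158,-0.44,0,0]
  ]
}}

```text
clock: 10.35
tool_pos: [0.6024, 0.1419, 0.1349]
ee_rot: [-3.135, -0.001, 2.028]
wrist_force: [-0.8, -1.0, -4.4]
width: 0.0221
finger_force: 59.4
```

>>> {"name": "play_rows", "arguments": {
  "series": [
    [0,0,0,0,0],
    [0,0,0,0,0]
  ]
}}

```text
clock: 10.52
tool_pos: [0.6051, 0.1429, 0.1392]
ee_rot: [3.141, 0.001, 2.028]
wrist_force: [-0.1, 0.4, -3.8]
width: 0.0223
finger_force: 59.4
```

>>> {"name": "play_rows", "arguments": {
  "series": [
    [0,0,-0.01,0,0],
    [0,0,-0.02,0,0],
    [0,0,-0.03,0,0],
    [0,0,-0.04,0,0],
    [0,0,-0.045,0,0],
    [0,0,-0.045,0,0]
  ]
}}

```text
clock: 11.02
tool_pos: [0.6042, 0.1432, 0.1246]
ee_rot: [-3.141, -0.0, 2.029]
wrist_force: [-0.7, -0.8, -3.3]
width: 0.0221
finger_force: 59.4
```

>>> {"name": "play_rows", "arguments": {
  "series": [
    [0,0,-0.005,0,0],
    [0,0,-0.005,0,0]
  ]
}}

```text
clock: 11.18
tool_pos: [0.6046, 0.1432, 0.1234]
ee_rot: [3.141, -0.0, 2.029]
wrist_force: [0.4, -0.1, -3.0]
width: 0.0217
finger_force: 59.5
```

Still carrying the weight (about −3 to −4 N), so I'll creep lower.

>>> {"name": "play_rows", "arguments": {
  "series": [
    [0,0,-0.005,0,0],
    [0,0,-0.005,0,0]
  ]
}}

```text
clock: 11.35
tool_pos: [0.6047, 0.1433, 0.1233]
ee_rot: [3.14, 0.0, 2.029]
wrist_force: [-1.7, -0.7, 2.1]
width: 0.0219
finger_force: 60.4
```

>>> {"name": "play_rows", "arguments": {
  "series": [
    [0,0,-0.004,0,0],
    [0,0,-0.004,0,0]
  ]
}}

```text
clock: 11.52
tool_pos: [0.6048, 0.1434, 0.1232]
ee_rot: [3.14, 0.0, 2.029]
wrist_force: [-4.2, -1.0, 9.0]
width: 0.0221
finger_force: 61.1
```

Contact came at the predicted height. I'll release gradually.

>>> {"name": "play_rows", "arguments": {
  "series": [
    [0,0,0.004,0,0.2],
    [0,0,0.004,0,0.26],
    [0,0,0.004,0,0.27],
    [0,0,0.004,0,0.28],
    [0,0,0.004,0,0.3],
    [0,0,0.004,0,0.4],
    [0,0,0.004,0,0.5],
    [0,0,0.004,0,0.5]
  ]
}}

```text
clock: 12.18
tool_pos: [0.6046, 0.1431, 0.1217]
ee_rot: [-3.142, 0.0, 2.029]
wrist_force: [1.8, -0.7, 0.5]
width: 0.0423
finger_force: 0.0
```

>>> {"name": "play_rows", "arguments": {
  "series": [
    [0,0,0.05,0,0.5],
    [0,0,0.12,0,0.5],
    [0,0,0.25,0,0.5],
    [0,0,0.39,0,0.3],
    [0,0,0.53,0,0],
    [0,0,0.67,0,0],
    [0,0,0.8,0,0],
    [0,0,0.93,0,0],
    [0,0,0.95,0,0]
  ]
}}

```text
clock: 12.93
tool_pos: [0.606, 0.1435, 0.4152]
ee_rot: [3.128, 0.003, 2.029]
wrist_force: [-0.0, -1.1, 1.0]
width: 0.0002
finger_force: 0.0
```

```bash
python3 - <<'E'
from h import *
from station import env
o=env.observe();print(o["clock"],o["tool_pos"],o["qpos"])
c=env.read_camera("top");np.savez("t5.npz",**c);s=env.read_camera("side");w=env.read_camera("wrist")
im=np.zeros((420,800,3),np.uint8)
for i,(a,r) in enumerate(((c["img"],(175,140,275,290)),(s["img"],(190,90,330,250)),(w["img"],(60,0,500,420)))):
    a=a[r[1]:r[3],r[0]:r[2]];f=min(265/a.shape[1],420/a.shape[0]);a=cv2.resize(a,None,fx=f,fy=f,interpolation=2);im[:a.shape[0],i*267:i*267+a.shape[1]]=a;print(f)
cv2.imwrite("pics/v5.png",im)
B=np.array([.6047,.1465,.062]);th=np.radians(3.3);ex=np.array([np.cos(th),np.sin(th),0]);ey=np.array([-ex[1],ex[0],0])
f=lambda x,y,z:B+ex*(x-.06)+ey*y+np.array([0,0,z-.062])
for n,X in dict(hinge=f(.06,.088,.151),sel0=f(-.095,-.045,.078),sel1=f(-.095,.045,.078),tabup=f(.06,.088,.332),tabshut=f(.06,-.093,.151),rimFR=f(-.025,-.085,.15),rimRR=f(.145,-.085,.15)).items():print(n,X.round(4),"top",proj(c,X).round(1),"side",proj(s,X).round(1))
E
```

```text
12.9333 [0.60595418 0.14345119 0.41518379] [ 2.14011358e-01  3.46783963e-01  1.10957105e+00 -4.89006454e-05
  1.67107717e+00 -2.43855453e-01]
2.65
1.8928571428571428
0.6022727272727273
hinge [0.5996 0.2344 0.151 ] top [188.  198.8] side [274.3 160.2]
sel0 [0.4525 0.0927 0.078 ] top [243.6 258.1] side [223.4 213.8]
sel1 [0.4474 0.1825 0.078 ] top [210.  259.1] side [222.8 194.4]
tabup [0.5996 0.2344 0.332 ] top [172.2 188.3] side [272.8  99.5]
tabshut [0.6101 0.0537 0.151 ] top [258.7 196.5] side [282.9 197.3]
rimFR [0.5247 0.0567 0.15  ] top [256.5 229.8] side [248.9 198.7]
rimRR [0.6945 0.0665 0.15  ] top [254.7 164. ] side [315.5 192.9]
```

View pics/v5.png

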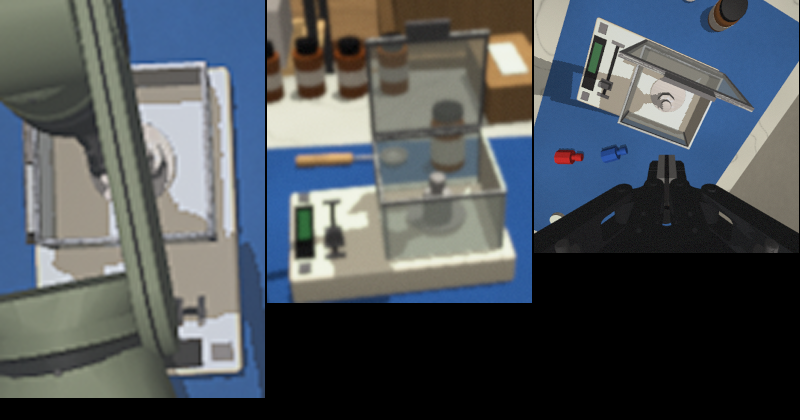

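The weight stands on the pan (side panel (437,200)). The lid stands at about 1.45 rad with its tab at side px (276,106), so I'll go behind the lid with the fingers shut and swing it over.

>>> {"name": "play_rows", "arguments": {
  "series": [
    [-0.02,0.12,0,0,0],
    [-0.02,0.25,0,0,0],
    [-0.02,0.38,0,0,0],
    [-0.02,0.52,0,0,0],
    [-0.02,0.52,0,0,0],
    [-0.02,0.52,0,0,0],
    [-0.02,0.52,-0.12,0,0],
    [-0.02,0.52,-0.24,0,0],
    [-0.02,0.52,-0.32,0,0],
    [-0.02,0.52,-0.32,0,0]
  ]
}}

```text
clock: 13.92
tool_pos: [0.5958, 0.2964, 0.3031]
ee_rot: [-3.126, 0.0, 2.027]
wrist_force: [-0.5, -0.8, -1.2]
width: -0.0004
finger_force: 0.0
```

>>> {"name": "play_rows", "arguments": {
  "series": [
    [0,-0.07,0,0,0],
    [0,-0.14,0,0,0],
    [0,-0.2,-0.01,0,0],
    [0,-0.25,-0.015,0,0],
    [0,-0.295,-0.025,0,0],
    [0,-0.325,-0.035,0,0],
    [0,-0.355,-0.05,0,0],
    [0,-0.385,-0.062,0,0],
    [0,-0.415,-0.075,0,0],
    [0,-0.415,-0.075,0,0]
  ]
}}

```text
clock: 14.75
tool_pos: [0.5979, 0.173, 0.2873]
ee_rot: [-3.139, 0.0, 2.028]
wrist_force: [-0.7, -0.0, 0.3]
width: 0.0
finger_force: 0.0
```

```bash
cat > lid.py <<'E'
from h import *
from station import env
s=env.read_camera("side");s0=load("v4_side.npz")
o=env.observe();print(o["clock"],o["tool_pos"],o["wrist_force"])
# grey-edging: predicted left/right (front/rear) free corners of the plate for several angles, local contrast old/new
B=np.array([.6047,.1465,.062]);th=np.radians(3.3);ex=np.array([np.cos(th),np.sin(th),0]);ey=np.array([-ex[1],ex[0],0])
g=cv2.cvtColor(s["img"],6).astype(int)
f=lambda x,y,z:B+ex*(x-.06)+ey*y+np.array([0,0,z-.062])
for a in range(0,96,10):
    r=np.radians(a);P=lambda x,q:proj(s,f(x,.088-q*np.cos(r),.151+q*np.sin(r)))
    v=[]
    for x in list(np.linspace(-.02,.02,9))+list(np.linspace(.1,.14,9)):
        v.append([g[tuple(P(x,q)[::-1].round().astype(int))] for q in(.155,.1675,.180)])
    v=np.array(v).mean(0);print(a,v.round(0),"edge contrast",round((v[0]+v[2])/2-v[1],1),"tab",P(.06,.181).round())
E
python3 lid.py
```

```text
14.8 [0.59805499 0.17379467 0.28769559] [ 0.60828585  0.15108919 -0.11642165]
0 [151. 121. 112.] edge contrast 10.7 tab [283. 197.]
10 [114. 125. 142.] edge contrast 2.9 tab [283. 186.]
20 [117. 112. 107.] edge contrast 0.2 tab [282. 174.]
30 [130. 135. 139.] edge contrast -1.1 tab [281. 161.]
40 [112. 110. 107.] edge contrast 0.1 tab [280. 148.]
50 [102.  89.  80.] edge contrast 2.4 tab [279. 135.]
60 [133. 137. 111.] edge contrast -15.2 tab [277. 124.]
70 [104.  98.  82.] edge contrast -5.2 tab [276. 114.]
80 [75. 53. 61.] edge contrast 14.9 tab [274. 105.]
90 [49. 61. 56.] edge contrast -9.0 tab [273.  99.]
```

```bash
cat > lid2.py <<'E'
from h import *
from station import env
s=env.read_camera("side");np.savez("now_side.npz",**s);s0=load("side0.npz")
d=np.abs(s["img"].astype(int)-s0["img"]).sum(2)
print("rows x cols; diff>60 map (4px cells), region cols 232-324 rows 92-216")
for r in range(92,216,4):print(r,"".join("#" if d[r:r+4,c:c+4].mean()>45 else "." for c in range(232,328,4)))
E
python3 lid2.py
```

```text
rows x cols; diff>60 map (4px cells), region cols 232-324 rows 92-216
92 ......##########........
96 .....###########........
100 ....############........
104 .....##.###########.....
108 ...################.....
112 ...################.....
116 ...################.....
120 ..############.####.....
124 ..###...############....
128 ..##################....
132 ..###...###.......##....
136 ..##..............#.....
140 ..##..............#.....
144 ...#....................
148 ........................
152 ........................
156 ........................
160 ........................
164 ........................
168 ........................
172 ........................
176 ........................
180 ........................
184 ...........##...........
188 ..........####..........
192 ..#.......###...........
196 .#........######........
200 ###....#########........
204 ###..###.#######........
208 ###..###..##............
212 ###...###...............
```

The old free edge (row 108) is gone and a new one shows at about row 128, so the lid is at about 60° and following. Continuing the arc.

>>> {"name": "play_rows", "arguments": {
  "series": [
    [0,-0.05,-0.035,0,0],
    [0,-0.098,-0.075,0,0],
    [0,-0.138,-0.12,0,0],
    [0,-0.178,-0.17,0,0],
    [0,-0.205,-0.225,0,0],
    [0,-0.228,-0.28,0,0],
    [0,-0.238,-0.33,0,0],
    [0,-0.243,-0.36,0,0],
    [0,-0.243,-0.375,0,0],
    [0,-0.243,-0.375,0,0]
  ]
}}

```text
clock: 15.68
tool_pos: [0.5981, 0.1021, 0.1752]
ee_rot: [-3.14, -0.001, 2.029]
wrist_force: [-0.2, 0.4, 0.6]
width: 0.0
finger_force: 0.0
```

>>> {"name": "play_rows", "arguments": {
  "series": [
    [0,-0.01,-0.01,0,0],
    [0,-0.02,-0.02,0,0],
    [0,-0.02,-0.02,0,0]
  ]
}}

```text
clock: 15.93
tool_pos: [0.5986, 0.0955, 0.1702]
ee_rot: [3.141, 0.0, 2.029]
wrist_force: [0.3, 0.8, -0.3]
width: -0.0003
finger_force: 0.0
```

```bash
python3 lid2.py; python3 lid.py | tail -10
```

```text
rows x cols; diff>60 map (4px cells), region cols 232-324 rows 92-216
92 ........................
96 ........................
100 ........#####...........
104 ..............#####.....
108 ...#####......#####.....
112 ...####..#####.####.....
116 ...################.....
120 ..#################.....
124 ..###..############.....
128 ..###..############.....
132 ..###..###########......
136 ..################......
140 ..###############.......
144 ..################......
148 ...###############......
152 ...###############......
156 ...###############......
160 ...################.....
164 ....###############.....
168 ....################....
172 ...#################....
176 ....################....
180 ....#################...
184 ....#################...
188 ....##############..#...
192 .##.#############.......
196 .##..#...########.......
200 ###.....#########.......
204 .....###.########.......
208 ......##..###..###......
212 ......###.....####......
0 [ 95. 106. 113.] edge contrast -2.1 tab [283. 197.]
10 [182. 184. 190.] edge contrast 1.6 tab [283. 186.]
20 [173. 172. 169.] edge contrast -1.1 tab [282. 174.]
30 [153. 156. 162.] edge contrast 1.7 tab [281. 161.]
40 [140. 144. 139.] edge contrast -4.4 tab [280. 148.]
50 [138. 104.  86.] edge contrast 8.2 tab [279. 135.]
60 [119. 123. 109.] edge contrast -8.8 tab [277. 124.]
70 [102.  95.  84.] edge contrast -2.2 tab [276. 114.]
80 [77. 56. 70.] edge contrast 17.9 tab [274. 105.]
90 [53. 77. 80.] edge contrast -10.8 tab [273.  99.]
```

>>> {"name": "play_rows", "arguments": {
  "series": [
    [0,-0.01,-0.01,0,0],
    [0,-0.02,-0.015,0,0]
  ]
}}

```text
clock: 16.2
tool_pos: [0.5993, 0.0942, 0.1697]
ee_rot: [3.133, -0.007, 2.027]
wrist_force: [-6.4, 14.7, 22.9]
width: 0.0002
finger_force: 11.7
```

Firm contact at tip z of about 0.156, i.e. the lid's top when shut. I'll press again nearer the free edge to confirm it's flat.

>>> {"name": "play_rows", "arguments": {
  "series": [
    [0,0.02,0.04,0,0],
    [0,-0.04,0.04,0,0],
    [0,-0.09,0.04,0,0],
    [0,-0.09,0.02,0,0],
    [0,-0.09,0.01,0,0],
    [0,-0.09,0.0,0,0],
    [0,-0.09,0.0,0,0]
  ]
}}

```text
clock: 16.78
tool_pos: [0.5987, 0.0612, 0.1697]
ee_rot: [3.14, 0.003, 2.028]
wrist_force: [-7.6, -5.8, 23.9]
width: -0.0001
finger_force: 11.9
```

>>> {"name": "play_rows", "arguments": {
  "series": [
    [0,0,-0.008,0,0],
    [0,0,-0.015,0,0],
    [0,0,-0.015,0,0]
  ]
}}

```text
clock: 17.03
tool_pos: [0.5988, 0.0612, 0.1693]
ee_rot: [3.138, 0.005, 2.029]
wrist_force: [-13.9, -5.6, 43.4]
width: 0.0
finger_force: 21.6
```

The height is the same 33 mm further out, so the lid is flat and shut. On to the selector.

>>> {"name": "play_rows", "arguments": {
  "series": [
    [0,0,0.1,-0.03,0],
    [0,0,0.22,-0.06,0],
    [-0.1,0,0.27,-0.09,0],
    [-0.23,0.01,0.27,-0.127,0],
    [-0.36,0.02,0.27,-0.127,0],
    [-0.48,0.02,0.27,-0.127,0],
    [-0.48,0.02,0.27,-0.127,0],
    [-0.48,0.02,0.27,-0.127,0],
    [-0.48,0.02,0.27,-0.127,0]
  ]
}}

```text
clock: 17.78
tool_pos: [0.4552, 0.0689, 0.2421]
ee_rot: [3.14, -0.0, 1.63]
wrist_force: [0.5, -0.5, 0.5]
width: -0.0001
finger_force: 0.0
```

```bash
python3 - <<'E'
from h import *
from station import env
np.set_printoptions(precision=4,suppress=True)
o=env.observe();w=env.read_camera("wrist");np.savez("w6.npz",tp=o["tool_pos"],rot=o["ee_rot"],**w)
p=(o["tool_pos"],o["ee_rot"]);print(o["clock"],p)
print("pred grip top px",proj(w,(.4535,.1026,.078),p),"size px",proj(w,(.4535,.1096,.078),p),"corners",proj(w,(.4405,.1026,.078),p))
h=cv2.cvtColor(w["img"],cv2.COLOR_BGR2HSV);u,v=proj(w,(.4535,.1026,.078),p).astype(int)
m=((h[...,1]<80)&(h[...,2]<150)).astype(np.uint8)
for r in range(v-60,v+60,4):print(r,"".join("#" if m[r,c] else "." for c in range(max(0,u-120),min(560,u+120),3)))
print(u-120)
E
```

```text
17.7833 (array([0.4552, 0.0689, 0.2421]), array([ 3.1403, -0.0002,  1.6296]))
pred grip top px [281.0081 160.1898] size px [281.4562 152.7705] corners [267.3276 159.377 ]
100 ..................#.##......###........###................#####################.
104 ..................#.##......###........###................#####################.
108 ....................###.....###........###................#####################.
112 .....................##......##........###................#####################.
116 .....................##......##........###................#####################.
120 .....................##......##........###...............######################.
124 .....................##......##........###................#####################.
128 .....................##......##........###................####################..
132 .....................##......##........###................####################..
136 ...................#.##......##........###...............#####################..
140 ...................#.##########........###...............##################
[... 924 characters left out ...]
############....
188 .....................##########.........................####################....
192 .....................###########.........................###################....
196 .....................############.#######.#..............###################.#.#
200 .....................########################............#######################
204 .....................#######################.............#####################.#
208 .....................#######################.....................###########..##
212 .....................#######################......................##############
216 ...................................................................#############
161
```

The wrist mask puts the grip at (281,155), about y = 0.105. I'll descend to its right and push left.

>>> {"name": "play_rows", "arguments": {
  "series": [
    [0,0,-0.13,0,0],
    [0,0,-0.26,0,0],
    [0,0,-0.39,0,0],
    [0,0,-0.48,0,0],
    [0,0,-0.54,0,0],
    [0,0,-0.56,0,0],
    [0,0,-0.56,0,0]
  ]
}}

```text
clock: 18.42
tool_pos: [0.4547, 0.0687, 0.0723]
ee_rot: [-3.138, 0.0, 1.629]
wrist_force: [-1.2, -0.0, -0.4]
width: 0.0001
finger_force: 0.0
```

>>> {"name": "play_rows", "arguments": {
  "series": [
    [0,0.03,0,0,0],
    [0,0.06,0,0,0],
    [-0.003,0.1,0,0,0],
    [-0.005,0.14,0,0,0],
    [-0.007,0.17,0,0,0],
    [-0.009,0.2,0,0,0],
    [-0.011,0.23,0,0,0],
    [-0.013,0.26,0,0,0],
    [-0.015,0.28,0,0,0],
    [-0.015,0.28,0,0,0]
  ]
}}

```text
clock: 19.25
tool_pos: [0.4501, 0.1543, 0.0744]
ee_rot: [3.141, -0.001, 1.63]
wrist_force: [0.3, -0.4, 0.3]
width: 0.0002
finger_force: 0.0
```

>>> {"name": "play_rows", "arguments": {
  "series": [
    [0,0.01,0,0,0],
    [-0.001,0.02,0,0,0],
    [-0.001,0.02,0,0,0]
  ]
}}

```text
clock: 19.5
tool_pos: [0.4492, 0.1589, 0.0739]
ee_rot: [-3.141, -0.0, 1.63]
wrist_force: [-0.1, -1.3, 1.4]
width: -0.0001
finger_force: 0.7
```

>>> {"name": "play_rows", "arguments": {
  "series": [
    [0,0.01,0,0,0],
    [-0.001,0.015,0,0,0],
    [-0.001,0.015,0,0,0]
  ]
}}

```text
clock: 19.75
tool_pos: [0.4489, 0.1632, 0.0738]
ee_rot: [-3.141, 0.0, 1.63]
wrist_force: [-0.5, -3.1, 1.9]
width: 0.0
finger_force: 1.5
```

>>> {"name": "play_rows", "arguments": {
  "series": [
    [0,0.006,0,0,0],
    [0,0.01,0,0,0],
    [0,0.01,0,0,0]
  ]
}}

```text
clock: 20.0
tool_pos: [0.4488, 0.1663, 0.0738]
ee_rot: [-3.14, 0.0, 1.63]
wrist_force: [-1.8, -3.2, 2.8]
width: -0.0001
finger_force: 1.7
```

>>> {"name": "play_rows", "arguments": {
  "series": [
    [0,0.01,0,0,0],
    [0,0.015,0,0,0],
    [0,0.015,0,0,0]
  ]
}}

```text
clock: 20.25
tool_pos: [0.4486, 0.1689, 0.0738]
ee_rot: [-3.14, 0.004, 1.632]
wrist_force: [-0.4, -12.3, 5.0]
width: 0.0003
finger_force: 6.2
```

>>> {"name": "play_rows", "arguments": {
  "series": [
    [0,0.006,0,0,0],
    [0,0.01,0,0,0],
    [0,0.01,0,0,0]
  ]
}}

```text
clock: 20.5
tool_pos: [0.4486, 0.1692, 0.0739]
ee_rot: [-3.139, 0.009, 1.635]
wrist_force: [1.1, -24.7, 7.2]
width: -0.0002
finger_force: 12.2
```

End stop reached: 25 N with no further motion. I'll retract and verify.

>>> {"name": "play_rows", "arguments": {
  "series": [
    [0,-0.05,0,0,0],
    [0,-0.08,0,0,0],
    [0,-0.08,0.13,0,0],
    [0,-0.1,0.26,0,0],
    [0,-0.2,0.4,0,0],
    [-0.05,-0.3,0.5,0,0],
    [-0.1,-0.42,0.5,0,0],
    [-0.15,-0.55,0.5,0,0],
    [-0.2,-0.68,0.5,0,0],
    [-0.2,-0.8,0.5,0,0]
  ]
}}

```text
clock: 21.33
tool_pos: [0.3877, -0.0653, 0.2245]
ee_rot: [3.14, -0.001, 1.631]
wrist_force: [1.0, -0.0, 0.3]
width: -0.0001
finger_force: 0.0
```

>>> {"name": "play_rows", "arguments": {
  "series": [
    [0,-0.13,0,0,0],
    [0,-0.26,0,0,0],
    [0,-0.39,0,0,0],
    [0,-0.5,0,0,0],
    [0,-0.5,0,0,0],
    [0,-0.5,0,0,0]
  ]
}}

```text
clock: 21.83
tool_pos: [0.39, -0.216, 0.2238]
ee_rot: [3.14, -0.001, 1.626]
wrist_force: [-0.2, 0.1, -0.8]
width: 0.0002
finger_force: 0.0
```

```bash
python3 - <<'E'
from h import *
from station import env
np.set_printoptions(precision=4,suppress=True)
c=env.read_camera("top");s=env.read_camera("side");t0=load("top0.npz");s0=load("side0.npz")
print(env.observe()["clock"],env.observe()["wrist_force"])
h=cv2.cvtColor(c["img"],cv2.COLOR_BGR2HSV)
print("deck dark map, cols 196-262")
for r in range(250,268):print(r,"".join("#" if h[r,x,2]<150 else "." for x in range(196,262)))
d=np.abs(c["img"].astype(int)-t0["img"]).sum(2)
print("top diff")
for r in range(140,300,6):print(r,"".join("#" if d[r:r+6,x:x+4].mean()>45 else "." for x in range(120,450,4)))
g=cv2.cvtColor(s["img"],6)
print("side gray, shield (free edge expected: rimFR,rimRR rows ~199,193; sel1 at 223,194)")
d=np.abs(s["img"].astype(int)-s0["img"]).sum(2)
for r in range(92,216,4):print(r,"".join("#" if d[r:r+4,x:x+4].mean()>45 else "." for x in range(200,328,4)))
E
```

```text
21.9333 [ 0.3073 -0.8673 -0.6652]
deck dark map, cols 196-262
250 ..................................................................
251 ..................................................................
252 ......................................................##..........
253 ......................................................##..........
254 .......#...########...................................##..........
255 ......##...#######....................................##..........
256 ......##...#######...........................###########..........
257 ......###.########.....#################################..........
258 ......##################################################..........
259 ......############################..##................##..........
260 ......#############...................................##..........
261 ......##...#######....................................##..........
262 ......##...###.####...................................#...........
263 ......##...########...............................................
264 ......###..#######......................
[... 3152 characters left out ...]
0 #.....#...###############.......
144 ..........################......
148 ..........#################.....
152 ..........#################.....
156 ..........################......
160 ...........################.##..
164 #####..##..################.....
168 ............################....
172 ............################....
176 ............################....
180 ............#################...
184 ............#################...
188 ..........#.#################...
192 .....##..###############........
196 .....#######......#######.......
200 ....########......####..#.......
204 ...........#..#...####..#.......
208 .....###......##........#.......
212 .....###...#..###......###......
```

The selector's centre is at top px (210.5,259), against (210.0,259.1) predicted for the end stop. The lid and its tab have changed to the shut pattern, and the other objects show no change. Handing in.

```bash
python3 -c "
from station import env
print(env.sign_off())"
```

```text
the job is handed in; nothing more can be done
None
```

The job is handed in: the steel weight was stood upright on the bench, let go and then set on the pan, the lid is shut, and the selector is at its left end stop, at about 22 s on the clock; the bottles, cap and spoon were left alone, and no verdict came back.

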